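# Size a cookie-stand post on the gauge plate

## Robot

A 7-joint arm with a two-finger parallel gripper is mounted at the origin on the work surface. World frame = base frame: x ahead of the robot, y to its left, z up, the work surface at z = 0. Lengths are in m, angles in rad, forces in N, time in s.
With the tool pointing down it reaches from about 0.35 to 0.9 m from the base axis. Payload 8.1 kg.
Tool frame: the origin (TCP) lies on the centre line of the jaws, within the pads' length; the fingertips stand 19 mm ahead of it and the grasp point (between the pads) is the TCP (arm.tip_reach is the distance from the TCP to the fingertips, in m); z points along the fingers, y is the line along which they close (so a half turn about z gives the same grasp; the last joint's range is limited). The gripper opens to 92 mm and grips with 3 to 60 N. Pads are 19 mm wide; open, the fingers measure 130 mm over their backs; the gripper's body (75 mm by 190 mm) begins 47 mm behind the grasp point.
Start: joints at [-1.432, 0.434, 0.025, 1.573, -0.012, 1.134, -0.075], TCP at [0.15, 0.607, 0.246] pointing down, gripper open.
Joint ranges: [-2.62, 2.62], [-0.44, 2.09], [-1.27, 1.32], [0.08, 2.57], [-1.32, 4.46], [0.12, 2], [-2.74, 2.74]. Speed limits (rad/s): [2.22, 2.22, 3.01, 3.01, 3.14, 3.14, 3.14].

## Interface

Orientations are given as a rotation vector (axis times angle).
In Python, from cell import arm gives the robot as it stands.
- The arm moves only by the tool arm_command, never from a script. Its argument "targets" is a list that holds one entry, the list of rows, each a list of 6 numbers: the shift along the tool's x, y, z in m, then the turn, a rotation vector about the tool's x, y, z in rad. A call has 1 to 10 rows; each row shifts and turns the commanded pose from where the row before left it, along the tool's axes as they then stand; what a row does not reach is not made up. A row lasts 1/8 s, in which the tool goes at most 62.5 mm and 10.7 degrees, less where a joint would pass 70% of its speed; a pose out of reach is approached as far as the arm can. A call with a gripper value outside its range is refused whole. "jaw" is the finger opening in m, from 0 to 0.0918, set as the call begins (left out, the last holds). The fingers move at their own pace and stop on an object; "newtons" is the grip in N (left out, the last holds). Time passes only in rows, so rows that do not move let the fingers close. It gives the time, the measured TCP pose, the force, the opening and the grip force at its end, in the units of the state.
- arm.observe(): the state, without advancing time (a new reading comes with each control period).
- arm.get_image(name): name is "side" or "top"; returns a dict with "pixels" (420x560x3 uint8, red, green, blue), "z_map" (420x560 float32, m along the optical axis (not along the pixel's ray), 0 where there is no reading), "fx", "fy", "cx", "cy" (pixels), "xyz" and "rotation" of the camera in the world. Camera axes: x right, y down, z forward; pixel columns grow to the right and rows downward; lengths in m; the calibration is good to about 2 mm. A picture is of the moment at which its call begins.
- arm.sign_off(): hands the job in; it is judged then, once.
The state is a dict: "clock": time; "joints": joint angles; "dq": joint speeds; "joint_efforts": joint torques, N m; "position": TCP position; "ee_rot": TCP orientation; "force": force on the tool from outside, world axes, zero at the start; "ft_torque": the same for the moment, N m; "width": opening from 0.0 (shut) to 1.0 (fully open); "gripper_force": force on a finger pad.
Only numpy, scipy, OpenCV 4.12 (cv2) and the standard library are available. Lean on these libraries where they do the work, as an engineer would, in place of code of your own. Each camera call takes 0.05 s, during which the arm holds its last target. There are 200 camera calls.

## Task

Size the middle-thick one of the three wooden display-stand posts on the gauge plate. Push it down through the widest hole until its end shows below the plate, pull it out again, then step down to the middle hole, the smallest that it passes, and lower it through there without dropping it. Leave it standing upright in the middle hole, fully down on the gauge's base board.

Things in the scene. Friction and masses are not known exactly. Their poses are not given: they have to be found in the camera images.
- post: The post to size: a plain light-wood round rod, 26 mm in diameter and 150 mm long, about 70 g, standing upright and loose on the counter. Origin at the centre of its lower end, z up along its length. Two other such posts, one thinner (16 mm) and one thicker (40 mm), stand 120 mm or more away, with a flat cookie between.
- gauge: The gauge, a wooden bench fixed to the counter: a level plate 80 x 200 mm, 18 mm thick, its top face 75 mm and its underside 57 mm above the counter, held by end walls over a base board whose top is 12 mm above the counter. Three through holes in a row along its length. Origin at the centre of its underside, z up, y along the row from the widest hole towards the narrowest.
- wide_hole (a point): Centre of the mouth of the widest hole (46 mm in diameter, with a 5 mm bevel round its mouth), at the height of the plate's top face, 75 mm above the counter. z up, y along the row towards the narrowest hole.
- middle_hole (a point): Centre of the mouth of the middle hole (34 mm in diameter, with a 5 mm bevel round its mouth), at the height of the plate's top face, 75 mm above the counter; z up. It lies 61 mm from the widest hole; the narrowest (20 mm, the post does not fit) is 51 mm further along y. A post lowered through it comes to stand on the base board, 63 mm below the plate's top face, with 87 mm of the post showing above the plate.
There are look-alikes about, which are no part of the job. What is shaped like the post but orange or turquoise is not meant.

How it is judged:
By the outcome, as a careful person would: the job done as asked, in the order asked, and still so for the second after the job is handed in, with the robot touching nothing.
It also fails if it takes over 42 s, if anything falls off the work surface, if the arm or the gripper's body presses on something with over 40 N, if the wrist force passes 120 N, or if a joint passes its speed limit or range.

## Working session

There is one attempt and no reset: what is moved stays moved. The work goes in short steps, Python scripts to look and compute and a tool call to move; the robot and the scene stay as the last step left them, time stands still between calls to the robot, and variables do not carry over. Pictures are saved under pics/ and viewed, at most 10 in all, crops included, and the job is handed in when it is done.

Besides the shell and the picture viewer there is one more tool, called in YAML: its name, and indented under it one key for each argument. arm_command: Moves the arm, as the interface text tells. Its arguments: {"type":"object","properties":{"targets":{"type":"array","items":{"type":"array","items":{"type":"array","items":{"type":"number"}}}},"jaw":{"type":"number"},"newtons":{"type":"number"}},"required":["targets"]}

```bash
mkdir -p pics
cat > h.py <<'E'
import numpy as np, cv2
from cell import arm
def grab(n,f=None):
    im=arm.get_image(n)
    if f: cv2.imwrite('pics/'+f,im['pixels'][:,:,::-1])
    return im
def world(im):
    z=im['z_map'];v,u=np.indices(z.shape)
    p=np.stack([(u-im['cx'])/im['fx']*z,(v-im['cy'])/im['fy']*z,z],-1)
    return p@np.array(im['rotation']).T+im['xyz']
def ray(im,u,v,h):
    d=np.array(im['rotation'])@np.array([(u-im['cx'])/im['fx'],(v-im['cy'])/im['fy'],1])
    c=np.array(im['xyz']);return c+d*(h-c[2])/d[2]
E
python3 - <<'E'
from h import *
a=grab('top');b=grab('side')
for i in(a,b):print(i['xyz'],i['rotation'],i['fx'])
cv2.imwrite('pics/t0.png',a['pixels'][:,:,::-1]);cv2.imwrite('pics/s0.png',b['pixels'][:,:,::-1])
s=arm.observe();print(s)
E
```

```text
[ 0.42089738 -0.00504233  1.01132547] [-2.10367618  2.16220117 -0.18240328] 431.1601115408092
[ 0.53995728 -0.68827768  0.76978586] [-2.35992748  0.07948133 -0.01046851] 543.4525797878015
{'clock': 0.1, 'joints': array([-1.4315849 ,  0.43514375,  0.02499753,  1.57398918, -0.01162555,
        1.13402249, -0.07507393]), 'dq': array([ 0.00054145, -0.00161719, -0.00136027, -0.00237678, -0.00030152,
       -0.00084076,  0.00019096]), 'joint_efforts': array([ 2.62416586e-03, -6.69115591e+01,  9.87712853e-01, -3.15143824e+01,
       -6.05313177e-02,  3.73814930e-02,  5.41602560e-05]), 'position': array([0.14961471, 0.60638335, 0.2450362 ]), 'ee_rot': array([-3.79022996e-01, -3.11858814e+00,  2.22462513e-03]), 'force': array([ 0.17406227,  0.31259051, -1.16856232]), 'ft_torque': array([-0.00943371,  0.01403465,  0.03573743]), 'gripper_force': 0.0, 'width': 0.9970706294562315}
```

View pics/t0.png

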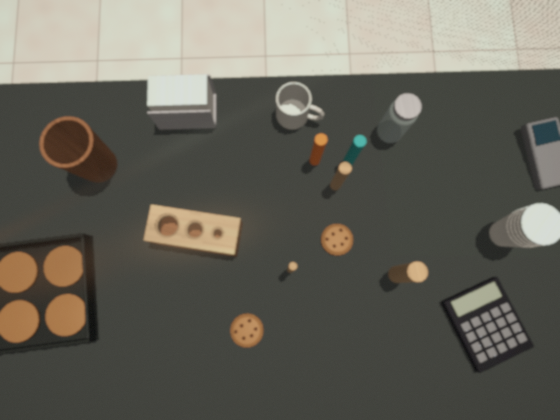

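View pics/s0.png

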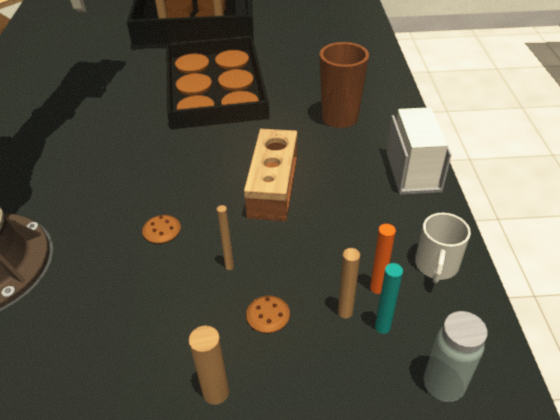

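The top view shows wood posts with tops at (344,169), thin (293,266) and thick (417,272). The orange one is at (320,140) and the turquoise at (359,142). The gauge is at (193,230), with its widest hole on the left at (168,226). The post meant is the wood one at (344,169), side (350,255): it is the middle thickness and uncoloured. Next I'll confirm it in a crop and measure.

```bash
sed -i "s/    im=arm.get_image(n)/    im=dict(arm.get_image(n)); im['rotation']=cv2.Rodrigues(np.array(im['rotation'],float))[0]/" h.py
python3 - <<'E'
from h import *
from scipy import ndimage as nd
a=grab('top');b=grab('side')
c=b['pixels'][180:420,180:500,::-1];cv2.imwrite('pics/crop.png',cv2.resize(c,None,fx=2.4,fy=2.4,interpolation=2))
for n,i in(('top',a),('side',b)):
    W=world(i);m=(abs(W[...,2]-.15)<.006)&(W[...,0]<.9)
    L,k=nd.label(m)
    for j in range(1,k+1):
        q=L==j
        if 15<q.sum()<1500:
            p=W[q];v,u=np.nonzero(q);(uc,vc),r=cv2.minEnclosingCircle(np.stack([u,v],1).astype(np.float32))
            print(n,q.sum(),(uc,vc),p.mean(0).round(4),np.ptp(p,axis=0).round(3),ray(i,uc,vc,.15).round(4),i['pixels'][q].mean(0).round())
    # gauge
    m=(abs(W[...,2]-.075)<.006)
    hsv=cv2.cvtColor(i['pixels'],cv2.COLOR_RGB2HSV)
    m&=(hsv[...,0]>8)&(hsv[...,0]<28)&(hsv[...,2]>110)
    L,k=nd.label(m);q=L==1+np.argmax(nd.sum(m,L,range(1,k+1)))
    cs,h=cv2.findContours(q.astype(np.uint8),cv2.RETR_CCOMP,cv2.CHAIN_APPROX_NONE)
    for cc,hh in zip(cs,h[0]):
        if len(cc)<8:continue
        P=np.array([ray(i,x,y,.075)[:2] for x,y in cc[:,0]],np.float32)
        print(n,'hole' if hh[3]>=0 else 'outer',cv2.minAreaRect(P), cv2.minEnclosingCircle(P),cc[:,0].mean(0), W[q][:,2].mean())
E
```

```text
top 554 (406.6759338378906, 106.29629516601562) [ 0.7939 -0.2947  0.151 ] [0.056 0.055 0.011] [ 0.7934 -0.2949  0.15  ] [183. 177. 171.]
top 172 (65.0, 141.0) [0.75   0.4426 0.15  ] [0.077 0.067 0.012] [0.7366 0.4245 0.15  ] [73. 48. 33.]
top 122 (320.1666564941406, 139.5) [ 0.7252 -0.1083  0.1506] [0.025 0.025 0.011] [ 0.7251 -0.1086  0.15  ] [198. 136.  73.]
top 130 (358.74139404296875, 140.87930297851562) [ 0.7196 -0.1892  0.1507] [0.025 0.026 0.01 ] [ 0.7198 -0.1889  0.15  ] [ 75. 162. 152.]
top 20 (95.5, 141.5) [0.7332 0.3611 0.1492] [0.024 0.004 0.01 ] [0.7337 0.3607 0.15  ] [66. 44. 30.]
top 90 (80.0, 159.0) [0.6928 0.3811 0.1501] [0.044 0.063 0.011] [0.6967 0.3912 0.15  ] [62. 41. 28.]
top 131 (344.0479431152344, 168.2123260498047) [ 0.6621 -0.155   0.1505] [0.025 0.025 0.01 ] [ 0.6617 -0.155   0.15  ] [187. 156. 117.]
top 97 (527.0, 227.0) [ 0.5278 -0.5066  0.1499] [0.061 0.025 0.012] [ 0.5292 -0.5168  0.15  ] [128. 125. 116.]
top 51 (292.0, 265.5) [ 0.4649 -0.0407  0.1503] [0.014 0.016 0.011] [ 0.4651 -0.0408  0.15  ] [184. 153. 115.]
top 339 (416.3202819824219, 270.7350158
[... 2240 characters left out ...]
] 0.07423334506672859
side hole ((0.5455060601234436, 0.11383330821990967), (0.02580021694302559, 0.02157086320221424), 54.066280364990234) ((0.5447884202003479, 0.11485569924116135), 0.01388432178646326) [268.55172414 177.68965517] 0.07423334506672859
side hole ((0.5537613034248352, 0.16255389153957367), (0.03348006680607796, 0.037327077239751816), 29.9063663482666) ((0.5532251000404358, 0.16275885701179504), 0.019276581704616547) [271.95  161.825] 0.07423334506672859
side hole ((0.5661171674728394, 0.22351010143756866), (0.04775876924395561, 0.04818117991089821), 85.34344482421875) ((0.5652114748954773, 0.22335284948349), 0.02590952254831791) [275.85714286 143.05357143] 0.07423334506672859
```

View pics/crop.png

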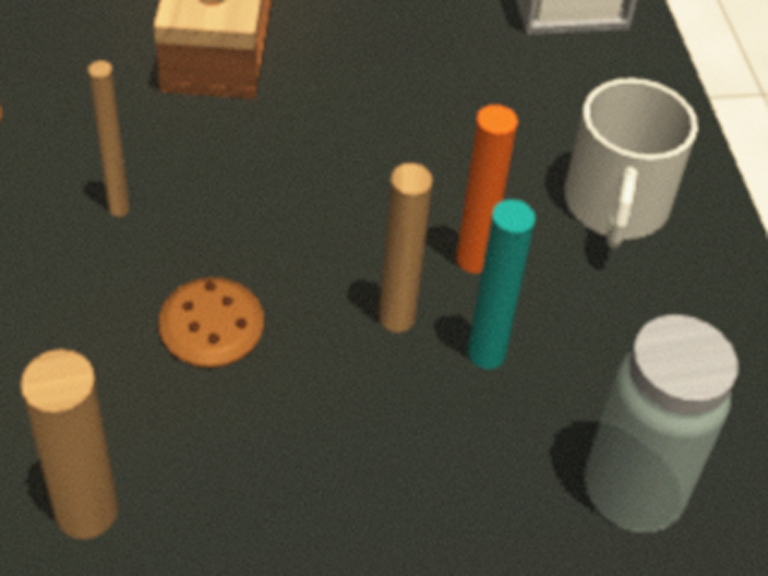

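Confirmed: the plain wood post at crop (410,180) is the middle-thick one. It stands at about (0.662, -0.1565), top 0.15. The wide hole is at (0.5645, 0.226) and the middle hole at (0.554, 0.166), both near z 0.075. I'll align the tool with the world axes (tool x=-X, y=+Y, z=-Z) and travel there.

arm_command:
  targets:
    - [[0,0,0,0,0,-0.121],[0,0,0,0,0,-0.121],[-0.032,-0.0477,0,0,0,0],[-0.032,-0.0477,0,0,0,0],[-0.032,-0.0477,0,0,0,0],[-0.032,-0.0477,0,0,0,0],[-0.032,-0.0477,0,0,0,0],[-0.032,-0.0477,0,0,0,0],[-0.032,-0.0477,0,0,0,0],[-0.032,-0.0477,0,0,0,0]]
  jaw: 0.09

```text
clock: 1.45
position: [0.4065, 0.2236, 0.2459]
ee_rot: [-0.0, 3.141, 0.001]
force: [1.1, 0.3, 0.6]
width: 0.981
gripper_force: 0.0
```

arm_command:
  targets:
    - [[-0.032,-0.0477,0,0,0,0],[-0.032,-0.0477,0,0,0,0],[-0.032,-0.0477,0,0,0,0],[-0.032,-0.0477,0,0,0,0],[-0.032,-0.0477,0,0,0,0],[-0.032,-0.0477,0,0,0,0],[-0.032,-0.0477,0,0,0,0],[-0.032,-0.0477,0,0,0,0],[0,0,0,0,0,0]]

```text
clock: 2.58
position: [0.6623, -0.162, 0.2447]
ee_rot: [-0.009, -3.141, 0.005]
force: [-0.1, -0.2, 0.5]
width: 0.979
gripper_force: 0.0
```

arm_command:
  targets:
    - [[0,0.0055,0.02,0,0,0],[0,0,0.04,0,0,0],[0,0,0.04,0,0,0],[0,0,0.025,0,0,0],[0,0,0,0,0,0],[0,0,0,0,0,0]]

```text
clock: 3.32
position: [0.6624, -0.1506, 0.1219]
ee_rot: [-0.001, 3.14, -0.0]
force: [0.3, -0.0, -0.5]
width: 0.982
gripper_force: 0.0
```

Run:
```python
from h import *
s=grab('side','s1.png')
```

```text
(no output)
```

View pics/s1.png

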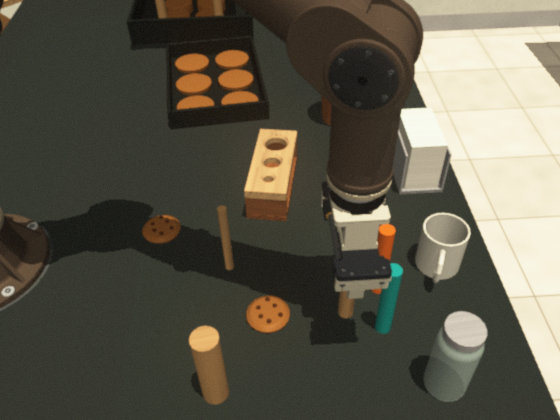

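The post is between the fingers at (346,300) and the neighbours are clear. I'll centre in y and close.

arm_command:
  targets:
    - [[0,-0.006,0,0,0,0],[0,0,0,0,0,0],[0,0,0,0,0,0]]

```text
clock: 3.75
position: [0.6619, -0.157, 0.1211]
ee_rot: [0.0, 3.141, 0.0]
force: [0.1, 1.0, 0.6]
width: 0.978
gripper_force: 0.0
```

arm_command:
  targets:
    - [[0,0,0,0,0,0],[0,0,0,0,0,0],[0,0,0,0,0,0],[0,0,0,0,0,0],[0,0,0,0,0,0],[0,0,0,0,0,0]]
  jaw: 0.01
  newtons: 25

```text
clock: 4.5
position: [0.6618, -0.1568, 0.1207]
ee_rot: [-0.0, 3.142, 0.0]
force: [-0.1, -0.4, 0.5]
width: 0.377
gripper_force: 0.0
```

arm_command:
  targets:
    - [[0,0,0,0,0,0],[0,0,0,0,0,0],[0,0,0,0,0,0]]

```text
clock: 4.88
position: [0.6618, -0.1568, 0.1207]
ee_rot: [0.0, -3.142, -0.0]
force: [-0.3, 0.0, -1.2]
width: 0.279
gripper_force: 25.0
```

arm_command:
  targets:
    - [[0,0,-0.02,0,0,0],[0,0,-0.05,0,0,0],[0,0,-0.05,0,0,0],[0.01,0.03,0,0,0,0],[0.0125,0.05,0,0,0,0],[0.0125,0.05,0,0,0,0],[0.0125,0.05,0,0,0,0],[0.0125,0.05,0,0,0,0],[0.0125,0.05,0,0,0,0],[0.0125,0.05,0,0,0,0]]

```text
clock: 6.12
position: [0.5765, 0.1746, 0.2424]
ee_rot: [0.0, 3.14, 0.001]
force: [0.5, 0.2, -0.6]
width: 0.28
gripper_force: 25.0
```

arm_command:
  targets:
    - [[0.0125,0.053,0,0,0,0],[0,0,0,0,0,0],[0,0,0,0,0,0],[0,0,0,0,0,0]]

```text
clock: 6.62
position: [0.5649, 0.2244, 0.2414]
ee_rot: [0.004, 3.141, -0.001]
force: [0.9, -0.3, -0.8]
width: 0.275
gripper_force: 25.0
```

```bash
cat > m.py <<'E'
from h import *
import sys
# held post axis from side/top depth: wood coloured points below the fingers, near the tool
p=arm.observe()['position'];print(p.round(4))
for n in('top','side'):
    i=grab(n,n+sys.argv[1]+'.png');W=world(i);hsv=cv2.cvtColor(i['pixels'],cv2.COLOR_RGB2HSV)
    m=(np.hypot(W[...,0]-p[0],W[...,1]-p[1])<.035)&(W[...,2]>.08)&(W[...,2]<p[2]-.02)&(hsv[...,1]>70)&(hsv[...,0]<30)
    if m.sum()<20: print(n,'few');continue
    print(n,m.sum(),'zmin',W[m][:,2].min().round(4))
    if n=='side':
        from scipy.optimize import least_squares
        Q=W[m];f=lambda a:np.hypot(Q[:,0]-a[0]-a[2]*(Q[:,2]-.12),Q[:,1]-a[1]-a[3]*(Q[:,2]-.12))-.013
        r=least_squares(f,[p[0],p[1]+.004,0,0],loss='soft_l1',f_scale=.002);print('axis xy at z.12, slopes',r.x.round(4),np.std(r.fun).round(4))
E
python3 m.py 2
```

```text
[0.5649 0.2244 0.2414]
top 22 zmin 0.0805
side 550 zmin 0.1201
axis xy at z.12, slopes [ 0.5658  0.2256  0.0007 -0.0106] 0.0014
```

View pics/side2.png

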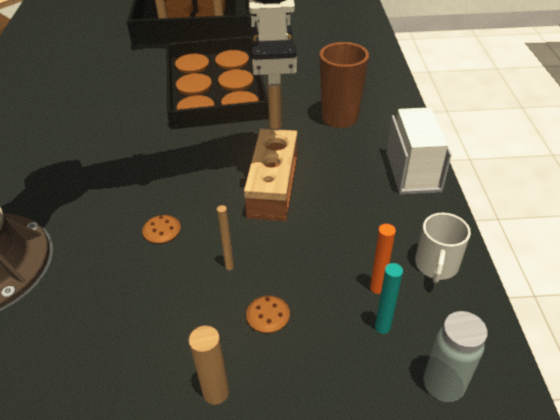

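The post is held upright at (275,105) over the wide hole. The fitted axis is within 2 mm of the hole centre, against 10 mm of clearance. I'll lower it to about 22 mm below the underside.

arm_command:
  targets:
    - [[0,0.001,0.02,0,0,0],[0,0,0.02,0,0,0],[0,0,0.02,0,0,0],[0,0,0.014,0,0,0],[0,0,0.012,0,0,0],[0,0,0,0,0,0],[0,0,0,0,0,0],[0,0,0,0,0,0]]

```text
clock: 7.72
position: [0.5646, 0.2274, 0.1554]
ee_rot: [-0.0, 3.141, 0.001]
force: [-0.0, 1.2, -1.3]
width: 0.28
gripper_force: 25.0
```

Run:
```python
from h import *
i=grab('side');c=i['pixels'][40:240,180:380,::-1];cv2.imwrite('pics/in1.png',cv2.resize(c,None,fx=3,fy=3,interpolation=2))
```

```text
(no output)
```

View pics/in1.png

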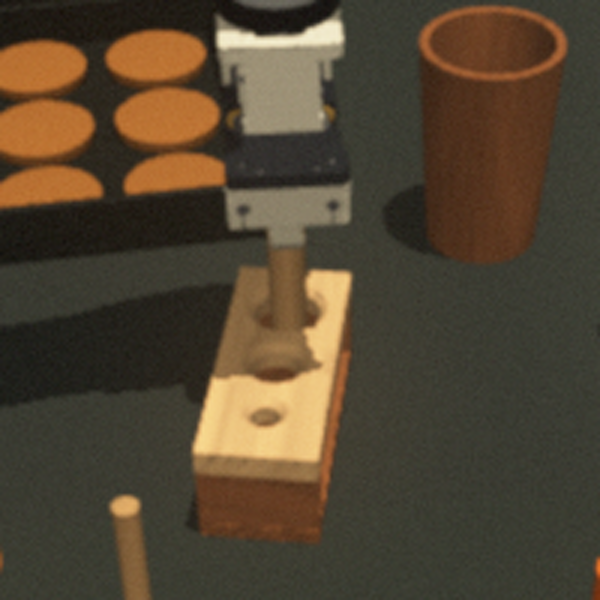

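The post passes the wide hole freely with its end at z≈0.035, below the underside at 0.057. Next I pull it out and step to the middle hole at about (0.5537, 0.1657).

arm_command:
  targets:
    - [[0,0,-0.02,0,0,0],[0,0,-0.03,0,0,0],[0,0,-0.025,0,0,0],[0,0,0,0,0,0],[0.0055,-0.03,0,0,0,0],[0.0055,-0.0315,0,0,0,0],[0,0,0,0,0,0],[0,0,0,0,0,0],[0,0,0,0,0,0],[0,0,0,0,0,0]]

```text
clock: 9.02
position: [0.5532, 0.1665, 0.2295]
ee_rot: [0.002, -3.141, -0.0]
force: [-0.1, 0.6, -1.2]
width: 0.276
gripper_force: 25.0
```

```bash
python3 m.py 3
```

```text
[0.5532 0.1665 0.2295]
top few
side 564 zmin 0.1082
axis xy at z.12, slopes [ 0.5542  0.1671 -0.0071 -0.0038] 0.0012
```

View pics/side3.png

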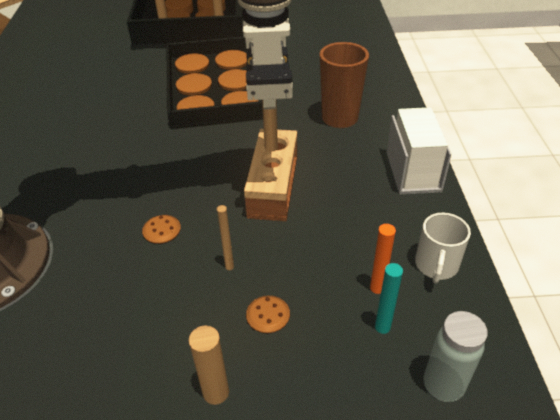

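The post is over the middle hole at (270,160). I'll correct y by -1 mm and lower in stages, checking the force.

arm_command:
  targets:
    - [[0,-0.001,0,0,0,0],[0,0,0.012,0,0,0],[0,0,0.012,0,0,0],[0,0,0.008,0,0,0],[0,0,0.008,0,0,0],[0,0,0.006,0,0,0],[0,0,0,0,0,0]]

```text
clock: 10.0
position: [0.5531, 0.1647, 0.1833]
ee_rot: [0.0, -3.141, 0.0]
force: [-0.6, -0.4, 0.1]
width: 0.281
gripper_force: 25.0
```

No contact force, and the end is inside the hole. Continue down to just above the base board.

arm_command:
  targets:
    - [[0,0,0.01,0,0,0],[0,0,0.01,0,0,0],[0,0,0.01,0,0,0],[0,0,0.01,0,0,0],[0,0,0.006,0,0,0],[0,0,0,0,0,0],[0,0,0,0,0,0]]

```text
clock: 10.88
position: [0.5533, 0.1647, 0.1379]
ee_rot: [-0.0, 3.141, 0.0]
force: [0.1, -0.1, -1.2]
width: 0.279
gripper_force: 25.0
```

arm_command:
  targets:
    - [[0,0,0.001,0,0,0],[0,0,0.001,0,0,0],[0,0,0.001,0,0,0],[0,0,0,0,0,0],[0,0,0,0,0,0]]

```text
clock: 11.5
position: [0.5533, 0.1647, 0.1347]
ee_rot: [-0.0, 3.142, 0.0]
force: [0.5, 0.2, -1.4]
width: 0.278
gripper_force: 25.0
```

arm_command:
  targets:
    - [[0,0,0.001,0,0,0],[0,0,0.0005,0,0,0],[0,0,0,0,0,0],[0,0,0,0,0,0]]

```text
clock: 12.0
position: [0.5532, 0.1647, 0.1332]
ee_rot: [0.0, -3.141, -0.0]
force: [-0.1, 0.8, -1.7]
width: 0.279
gripper_force: 25.0
```

arm_command:
  targets:
    - [[0,0,0.0005,0,0,0],[0,0,0.0005,0,0,0],[0,0,0,0,0,0],[0,0,0,0,0,0]]

```text
clock: 12.5
position: [0.5534, 0.1647, 0.1326]
ee_rot: [-0.0, 3.141, 0.0]
force: [-0.2, 0.3, 5.2]
width: 0.279
gripper_force: 25.0
```

The post is on the base board: 5 N at TCP z 0.1326, against 0.1327 expected. Release and retreat straight up.

arm_command:
  targets:
    - [[0,0,0,0,0,0],[0,0,0,0,0,0],[0,0,0,0,0,0],[0,0,0,0,0,0],[0,0,0,0,0,0],[0,0,0,0,0,0]]
  jaw: 0.07

```text
clock: 13.25
position: [0.5532, 0.1646, 0.1322]
ee_rot: [0.0, -3.142, 0.0]
force: [0.1, 0.1, 0.2]
width: 0.761
gripper_force: 0.0
```

arm_command:
  targets:
    - [[0,0,-0.01,0,0,0],[0,0,-0.03,0,0,0],[0,0,-0.05,0,0,0],[0,0,-0.05,0,0,0],[0.04,0.03,-0.01,0,0,0],[0.05,0.03,0,0,0,0],[0.02,0.03,0,0,0,0],[0,0,0,0,0,0],[0,0,0,0,0,0]]

```text
clock: 14.38
position: [0.4437, 0.2541, 0.2828]
ee_rot: [0.0, 3.141, 0.0]
force: [0.8, 0.5, -0.1]
width: 0.764
gripper_force: 0.0
```

Run:
```python
from h import *
i=grab('side');W=world(i);m=(abs(W[...,2]-.162)<.012)&(np.hypot(W[...,0]-.5533,W[...,1]-.1647)<.03)
print(m.sum(),W[m].mean(0) if m.any() else '',W[m][:,2].max() if m.any() else '')
c=i['pixels'][40:240,180:380,::-1];cv2.imwrite('pics/end.png',cv2.resize(c,None,fx=3,fy=3,interpolation=2))
```

```text
151 [0.55395292 0.1606594  0.15916142] 0.16464216520454633
```

View pics/end.png

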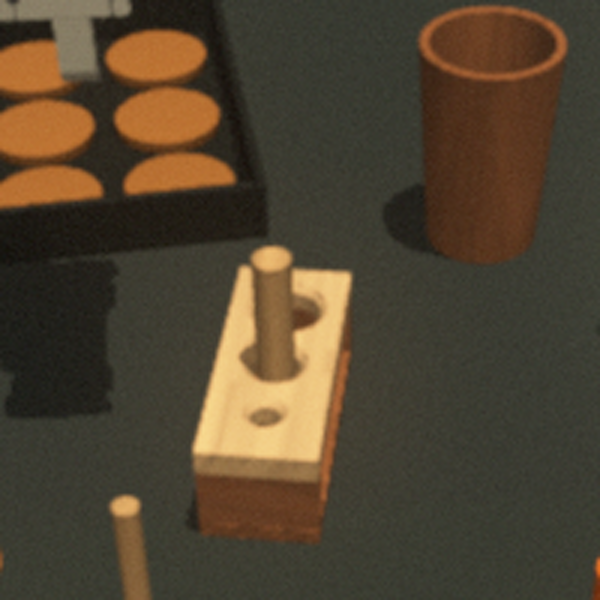

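The post stands upright at crop (275,310) in the middle hole, top at about z 0.162, with the robot clear. Handing in.

```bash
python3 -c "
from cell import arm
print(arm.sign_off())"
```

```text
the job is handed in; nothing more can be done
None
```

The 26 mm post went down through the widest hole until its end was below the plate and was pulled out again; it now stands upright in the middle hole, fully down on the base board, and the job was handed in at about 14.5 s.

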